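# Lay a terminal box on its back and open its cover

## Robot

A 6-joint arm with a two-finger parallel gripper is mounted at the origin on the work surface. World frame = base frame: x ahead of the robot, y to its left, z up, the work surface at z = 0. Lengths are in m, angles in rad, forces in N, time in s.
With the tool pointing down it reaches from about 0.35 to 0.8 m from the base axis. Payload 7.3 kg.
Tool frame: the origin (TCP) lies between the finger pads; the fingertips stand 25 mm ahead of it and the grasp point (between the pads) lies 6 mm ahead of it (r.tip_extent is the distance from the TCP to the fingertips, in m); z points along the fingers, y is the line along which they close (so a half turn about z gives the same grasp; the last joint's range is limited). The gripper opens to 85 mm and grips with 20 to 120 N. Pads are 22 mm wide; open, the fingers measure 114 mm over their backs; the gripper's body (76 mm by 85 mm) begins 54 mm behind the grasp point. The pads swing forward as they close: fully open they stand 13 mm farther back than shut.
Start: joints at [-1.32, 0.342, 1.524, -0, 1.275, -0.146], TCP at [0.203, -0.484, 0.256] pointing down, gripper open.
Joint ranges: [-2.53, 2.53], [-0.77, 2.02], [0.04, 2.7], [-1, 4.14], [0.28, 2.66], [-3.11, 3.11]. Speed limits (rad/s): [2.57, 2.57, 3.14, 3.14, 3.14, 3.14].

## Interface

Orientations are given as a unit quaternion [x, y, z, w].
In Python, from workcell import r, command_gripper, optics gives the robot as it stands. The module is installed in compiled form; this text tells all that it offers. Calls block until the motion is done:
- r.reach(position, orientation): joint-space move of the TCP to a pose.
- r.move_straight(position, orientation=None, speed=0.15, max_force=None): straight line of the TCP; orientation=None keeps the orientation; speed is the mean speed in m/s. With max_force (N) it stops when the force on the tool has changed by that much, and returns True; else False.
- r.movej(angles): joint-space move.
- command_gripper(opening, force=None): finger opening in m; force is the grip in N (None keeps the last); returns when the fingers have stopped.
- r.hold(seconds).
- r.solve_ik(position, orientation): joint angles nearest the present ones, or None.
- r.read_state(): the state.
- optics.get_image(name): name is "scene" or "top" or "wrist"; returns (picture, depth): 480x640x3 uint8, red, green, blue; 480x640 float32, m along the optical axis (not along the pixel's ray), 0 where there is no reading.
- optics.camera_model(name): a dict with "K" (3x3 intrinsics, pixels), "k1" (the pictures are not rectified: a ray, as slopes to the right and down, at radius r is drawn at 1 + k1 r^2 times it, then the intrinsics apply), "R" (3x3) and "t" (3): a world point X has camera coordinates R X + t; the wrist camera has in their place "tool_from_camera" (4x4, takes a point from camera to tool coordinates, whose origin is the TCP and whose axes are the flange's). Camera axes: x right, y down, z forward; pixel columns grow to the right and rows downward; lengths in m; the calibration is good to about 2 mm. A picture is of the moment at which its call begins: read the wrist's pose just before it. camera_model takes no time and is no camera call.
A pose or a line that the arm cannot do raises r.PlanningError and nothing moves.
- r.finish_job(): hands the job in; it is judged then, once.
The state is a dict: "time_s": time; "joint_positions": joint angles; "dq": joint speeds; "tau": joint torques, N m; "eef_pos": TCP position; "eef_rot": TCP orientation; "contact_force": force on the tool from outside, world axes, zero at the start; "torque": the same for the moment, N m; "grip_width": finger opening in m; "grip_force": force on a finger pad.
Only numpy, scipy, OpenCV 4.12 (cv2) and the standard library are available. Lean on these libraries where they do the work, as an engineer would, in place of code of your own. Each camera call takes 0.05 s, during which the arm holds its last target. There are 200 camera calls.

## Task

The die-cast terminal box stands on end on the wooden board, its cover facing left as the robot sees it. It is too bulky to grip: push it over the board's right-hand long edge so that it rolls over once and lies flat on its back on the bench, within a hand's width of the board, cover up and still shut. Then swing the cover open by its knob until it stands straight up, let go, and leave the other things where they are.

Things in the scene. Friction and masses are not known exactly. Their poses are not given: they have to be found in the camera images.
- board: Plain timber board screwed down to the bench, 150 mm wide (its x) x 420 mm long (its y, roughly away from the robot) x 38 mm thick. Origin at the centre of its underside. The edge to use, the step, is its long edge at its x = +75 mm, on the robot's right; the bare bench lies beyond it.
- box: Bare aluminium terminal box, 88 mm deep (its x, cover included) x 130 wide (y) x 140 tall (z), about 0.8 kg. Origin: centre of the lower end it stands on at the start, z up. Its -x face is the hinged cover, turned away from the step; its +x face, the back, is about 5 to 25 mm short of the step, roughly parallel to it. On its back, x points straight down and z away from the board.
- box_middle (a point): Middle of the box, 70 mm above its lower end, centre of mass within 8 mm; 108 mm above the bench at the start, 44 mm when it lies on its back. Pushed low (under about 30 mm above the board) the box slides, pushed high it tips where it stands; with half its depth past the step it rolls over by itself. Two black cable glands (24 mm across, 20 long) stick out of its +z end.
- cover (a joint): Opening angle of the cover in rad: 0 = shut, 1.57 = at right angles to the box (straight up when the box lies on its back), stop at 1.95. The hinge is stiff: the cover stays at any angle where it is left; moving it takes 1 to 3 N at the knob.
- cover_hinge (a point): Point on the cover's hinge line at mid-height, 40 mm from the box's middle in its -x and 68 mm in its +y. The hinge line runs along the box's z, on its +y side. Axes as box. The cover is an 8 mm plate, its outer face 4 mm outside the hinge line.
- knob_end (a point): Centre of the outer end of the cover's round black knob: 18 mm diameter, standing 30 mm out of the cover's outer face, 118 mm from the hinge line, at mid-height near the cover's free edge (box's -y side). Its axes turn with the cover: -x points outwards along the knob, z along the hinge line; shut, they are those of box. Opening, it swings over towards the box's +y side.
- tape_measure: Bystander: grey tape measure standing on the board, 40 x 62 x 60 mm; origin under its centre.
- fitting: Bystander: brass pipe fitting standing on the board, 38 mm diameter, 58 mm tall; origin under its centre.
- seal: Bystander: black rubber sealing ring lying on the bench, 72 mm outside diameter, 10 mm high; origin under its centre.
- wrench: Bystander: steel open-ended wrench lying on the bench, 170 mm long.
There are look-alikes about, which are no part of the job. What is shaped like the box but green or orange is not meant.

How it is judged:
By the outcome, as a careful person would: the job done as asked, in the order asked, and still so for the second after the job is handed in, with the robot touching nothing.
It also fails if it takes over 64 s, if anything falls off the work surface, if the arm or the gripper's body presses on something with over 40 N, if the wrist force passes 120 N, or if a joint passes its speed limit or range.

## Working session

There is one attempt and no reset: what is moved stays moved. The work goes in short steps, each a Python script; the robot and the scene stay as the last script left them, time stands still between calls to the robot, and variables do not carry over. Pictures are saved under pics/ and viewed, at most 10 in all, crops included, and the job is handed in when it is done.

```bash
mkdir -p pics; cat > h.py <<'E'
import numpy as np, cv2
from workcell import r, command_gripper, optics
def cam(n):
    m=optics.camera_model(n); K=np.array(m["K"]); k1=m["k1"]
    if n=="wrist":
        from scipy.spatial.transform import Rotation as Ro
        s=r.read_state(); T=np.eye(4); T[:3,:3]=Ro.from_quat(s["eef_rot"]).as_matrix(); T[:3,3]=s["eef_pos"]
        T=T@np.array(m["tool_from_camera"]); R=T[:3,:3]; c=T[:3,3]
    else:
        R=np.array(m["R"]).T; c=-R@np.array(m["t"])
    return K,k1,R,c
def dirs(C,uv):
    K,k1,R,c=C
    uv=np.atleast_2d(np.asarray(uv,float)).reshape(-1,1,2)
    p=cv2.undistortPointsIter(uv,K,np.array([k1,0,0,0.]),None,None,(3,50,1e-10)).reshape(-1,2)
    return np.c_[p,np.ones(len(p))]@R.T
def onz(C,uv,z):
    d=dirs(C,uv); return C[3]+d*((z-C[3][2])/d[:,2])[:,None]
def cloud(C,dep):
    v,u=np.mgrid[:480,:640]; d=dirs(C,np.c_[u.ravel(),v.ravel()])
    return (C[3]+d*dep.reshape(-1,1)).reshape(480,640,3)
def shot(n,f=None):
    C=cam(n); im,d=optics.get_image(n)
    if f: cv2.imwrite("pics/"+f+".png",im[:,:,::-1])
    return C,im,d
E
python3 - <<'E'
from h import *
for n in("scene","top"):
    C,im,d=shot(n,n+"0"); np.savez(n+"0.npz",im=im,d=d); print(n,C[3],C[2][:,2],(d>0).mean())
print(r.read_state())
E
```

```text
scene [ 1.30736486 -0.43423402  0.68942996] [-0.69407054  0.47176392 -0.54378754] 0.9962662760416666
top [0.36806801 0.070272   1.1536456 ] [ 0.16425357 -0.0039938  -0.98641006] 0.9959993489583333
{'time_s': 0.1, 'joint_positions': array([-1.32000289e+00,  3.42701441e-01,  1.52493485e+00, -1.56733171e-06,
        1.27541628e+00, -1.45986831e-01]), 'dq': array([-0.00353732, -0.00242685, -0.00226549, -0.00093022,  0.00072745,
        0.00027119]), 'tau': array([ 1.41674180e-03, -4.34450305e+01, -2.46489984e+01, -5.44276389e-06,
        4.65334364e-03,  2.82998388e-05]), 'eef_pos': array([ 0.20282987, -0.48387657,  0.25566566]), 'eef_rot': array([ 9.80384832e-01,  1.97091472e-01, -3.89834175e-05, -7.28920126e-04]), 'contact_force': array([-0.05598911, -0.8222328 , -0.96719847]), 'torque': array([-0.03907282,  0.01210239,  0.01269146]), 'grip_force': 0.0, 'grip_width': 0.08577081511908402}
```

View pics/scene0.png

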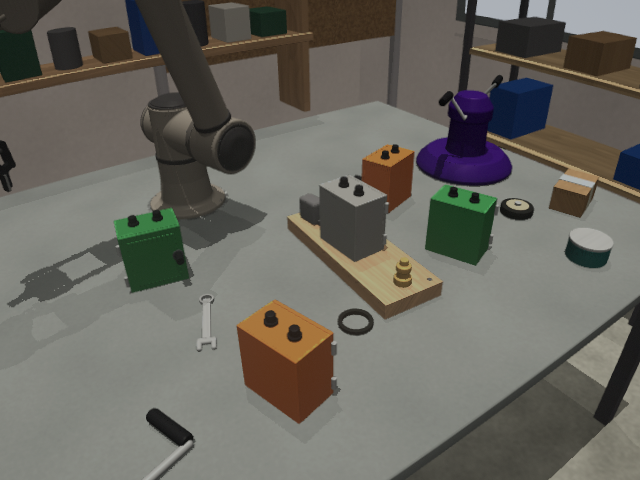

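View pics/top0.png

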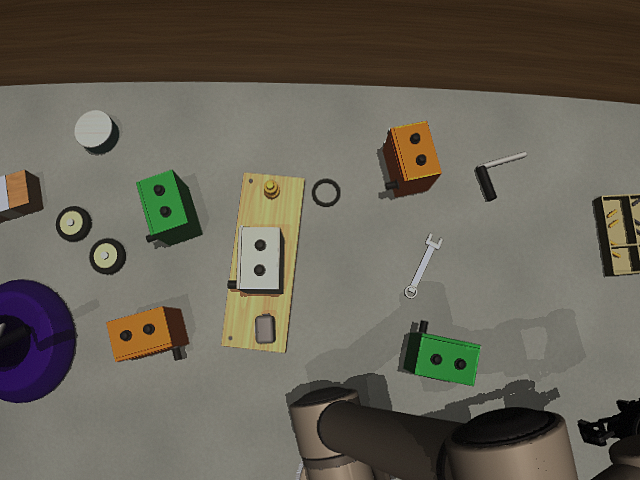

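```bash
python3 - <<'E'
from h import *
C=cam("top"); z=np.load("top0.npz"); im,d=z["im"],z["d"]; P=cloud(C,d)
hsv=cv2.cvtColor(im,cv2.COLOR_RGB2HSV)
def rect(m,zz,name,hull=False):
    m=cv2.morphologyEx(m.astype(np.uint8),cv2.MORPH_OPEN,np.ones((3,3)))
    n,l,s,c=cv2.connectedComponentsWithStats(m)
    for i in range(1,n):
        if s[i,4]<60: continue
        v,u=np.nonzero(l==i); W=onz(C,np.c_[u,v],zz)[:,:2]
        (cc,wh,a)=cv2.minAreaRect((W*1000).astype(np.float32))
        print(name,s[i],np.round(cc,1),np.round(wh,1),round(a,2),"medz",np.round(np.median(P[l==i][:,2]),4))
roi=np.zeros((480,640),bool); roi[150:370,200:350]=1
rect(roi&(P[:,:,2]>.165)&(P[:,:,2]<.19),.178,"boxtop")
rect(roi&(hsv[:,:,1]>70)&(hsv[:,:,0]<30)&(hsv[:,:,0]>12)&(hsv[:,:,2]>90),.038,"board")
rect(roi&(P[:,:,2]>.085)&(P[:,:,2]<.105),.098,"tape/fit")
rect(roi&(hsv[:,:,2]<60),.005,"dark")
rect((P[:,:,2]>.125)&(P[:,:,2]<.155)&(np.arange(640)<210),.14,"others")
# board right edge by row, at z=.038
for v in range(180,350,15):
    row=(hsv[v,:,1]>70)&(hsv[v,:,0]<30)&(hsv[v,:,2]>90); row[:200]=0; row[330:]=0
    u=np.nonzero(row)[0]; print(v,onz(C,[[u.min()-.5,v],[u.max()+.5,v]],.038)[:,:2].round(4).tolist(), end=' ')
a=cv2.resize(im[215:310,215:330],None,fx=5,fy=5)[:,:,::-1]; b=cv2.imread("pics/scene0.png")[170:265,270:405]
cv2.imwrite("pics/crop.png",np.hstack([a[:,:395],cv2.resize(b,None,fx=3,fy=5)[:475,:400]]))
E
python3 - <<'E'
import numpy as np
from h import *
z=np.load("scene0.npz");C=cam("scene");P=cloud(C,z["d"])
for u,v in [(400,270),(340,190),(360,240)]: print(u,v,P[v,u].round(4))
from scipy.spatial.transform import Rotation as R
print(r.tip_extent)
for t in (35,45,55):
  for s in(1,-1):
    zt=np.array([0,-np.sin(np.radians(t)),-np.cos(np.radians(t))]); y=np.array([s,0,0.]); M=np.c_[np.cross(y,zt),y,zt]
    for p in ([.48,.12,.06],[.48,.0,.06]): print(t,s,r.solve_ik(np.array(p)-.025*zt,R.from_matrix(M).as_quat()))
E
```

```text
boxtop [ 236  227   45   63 2581] [503.4 199.7] [130.5  89.4] 1.09 medz 0.1781
board [ 236  173   68  180 4545] [519.  206.2] [150.4 419.3] 85.97 medz 0.0381
board [233 233   5  18  68] [559.9 275.8] [41.3  9.6] 3.37 medz 0.0379
board [ 221  289   31   59 1198] [379.  263.1] [ 58.3 132.1] 85.71 medz 0.038
tape/fit [255 315  19  29 510] [357.2 190.1] [61.  39.7] 2.43 medz 0.0969
dark [314 179  26  21 138] [711.2  55.5] [69.8 37.2] 62.31 medz 0.0095
dark [312 190  22  17 108] [676.5  75.8] [63.4 26. ] 58.61 medz 0.0095
dark [242 236  42  58 399] [511.6 210.8] [139.5  98.9] 1.89 medz 0.1198
dark [255 240  10  11  84] [558.8 221.2] [24.9 22.1] 2.85 medz 0.1962
dark [254 265  10  11  85] [497.3 220.5] [24.6 21.9] 2.77 medz 0.1957
dark [228 281   8   8  63] [459.9 284.3] [17.  17.4] 1.97 medz 0.1154
others [ 136  171   53   65 2144] [625.8 426.5] [132.1  91.5] 21.23 medz 0.1401
others [ 107  306   67   55 2383] [336.5 452.7] [ 90.2 133.4] 17.67 medz 0.1401
others [  0 346  11  17 104] [273.6 765.5] [16.8 42.8] 68.43 medz 0.1375
180 [[0.7127, 0.2671], [0.7169, 0.1158]] 195 [[0.6747, 0.2696]
[... 778 characters left out ...]
631  0.62047262  1.80997863 -0.73179083  0.99680039 -2.43469264]
45 1 [ 0.48858503  0.77074595  1.59858157 -0.70679547  1.29227209  0.87523575]
45 1 [ 0.28763882  0.70112614  1.77856486 -0.85235214  1.12132206  0.85745863]
45 -1 [ 0.48858503  0.77074595  1.59858157 -0.70679547  1.29227209 -2.2663569 ]
45 -1 [ 0.28763882  0.70112614  1.77856486 -0.85235214  1.12132206 -2.28413402]
55 1 [ 0.54000484  0.86291966  1.54115514 -0.78909248  1.42900437  0.94885523]
55 1 [ 0.35045249  0.79296741  1.7415605  -0.94314829  1.254908    0.97196761]
55 -1 [ 0.54000484  0.86291966  1.54115514 -0.78909248  1.42900437 -2.19273742]
55 -1 [ 0.35045249  0.79296741  1.7415605  -0.94314829  1.254908   -2.16962504]
```

View pics/crop.png

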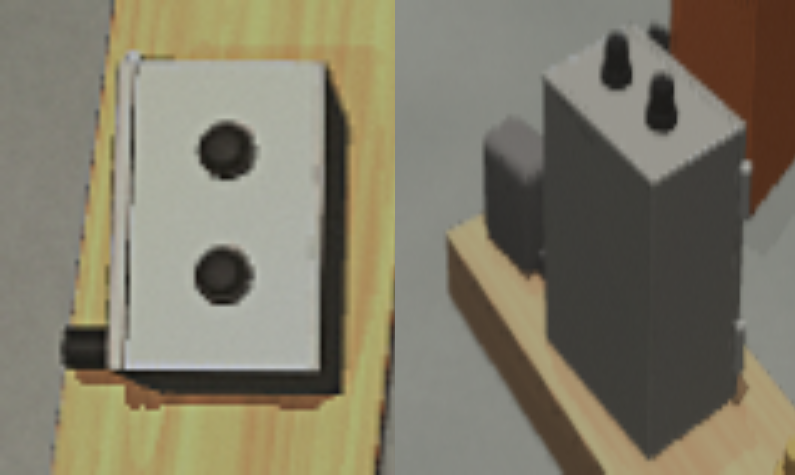

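The bare aluminium box at top (260,258) / scene (352,218) is the one meant. It is the only bare-metal box, it stands on the board, and its knob is at (233,284) facing left. The green boxes (168,207), (443,358) and the orange ones (147,333), (411,158) are look-alikes. The crop confirms this.

```bash
cat >> h.py <<'E'
from scipy.spatial.transform import Rotation as Ro
U=np.array([.9973,-.0738,0]); N=np.array([-.0738,-.9973,0])
c0=np.array([.5034,.1997,0])
def q_of(zt,y): return Ro.from_matrix(np.c_[np.cross(y,zt),y,zt]).as_quat()
T=np.radians(42); ZT=N*np.sin(T)+np.array([0,0,-np.cos(T)]); QP=q_of(ZT,U)
def tip(dist,z): return c0-N*dist+np.array([0,0,z])-.025*ZT
E
python3 - <<'E'
from h import *
for d,z in((.095,.30),(.095,.051),(-.03,.051)): print(r.solve_ik(tip(d,z),QP))
command_gripper(.045)
r.reach([.35,-.25,.42],r.read_state()["eef_rot"])
r.reach(tip(.095,.30),QP)
r.move_straight(tip(.095,.051),speed=.12)
print(r.move_straight(tip(.056,.051),speed=.06,max_force=15))
r.move_straight(tip(.030,.051),speed=.04,max_force=30)
s=r.read_state();print(s["time_s"],s["contact_force"],s["eef_pos"],tip(.03,.051))
C,im,d=shot("scene","p1"); C,im,d=shot("top"); P=cloud(C,d)
m=(P[:,:,2]>.17)&(P[:,:,2]<.187); m[:,:200]=0;m[:200]=0;m[320:]=0;m[:,350:]=0
v,u=np.nonzero(m); print(cv2.minAreaRect((onz(C,np.c_[u,v],.178)[:,:2]*1000).astype(np.float32)))
E
```

```text
[ 0.65868011  0.75340918  0.85073094 -0.58102099  2.00696956  0.6097055 ]
[ 0.65868011  0.96561254  1.11847963 -0.52087978  1.59570986  0.86601837]
[ 0.51335151  0.83369401  1.43348537 -0.60363736  1.37732478  0.86216112]
False
7.7333 [-0.09045605 -0.81458406  0.0268151 ] [0.50663967 0.24575223 0.06970901] [0.50684855 0.2463021  0.06957862]
((501.61053466796875, 231.08050537109375), (193.62661743164062, 130.59823608398438), 85.92772674560547)
```

View pics/p1.png

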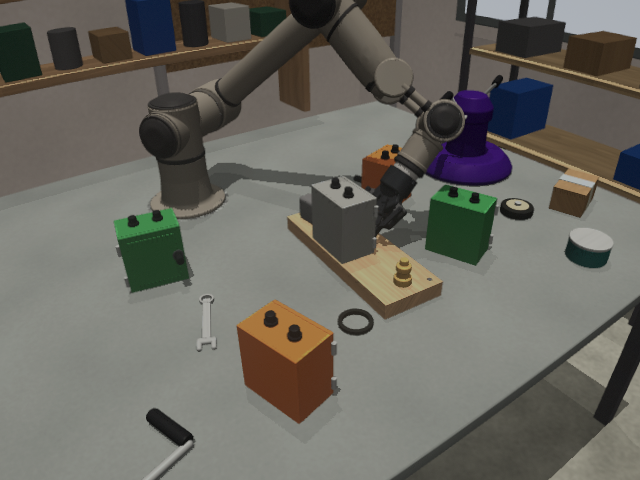

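The box (350,220) slid upright about 22 mm and lined up with the board, and the fingers at (385,215) are low on the cover. I'll keep pushing.

```bash
python3 - <<'E'
from h import *
def top():
    C,im,d=shot("top"); P=cloud(C,d)
    # heights to the right of step
    W=P[(P[:,:,0]>.42)&(P[:,:,0]<.58)&(P[:,:,1]>-.09)&(P[:,:,1]<.12)&(P[:,:,2]>.02)]
    return len(W), (np.percentile(W[:,2],[50,95]).round(3),W[:,1].min().round(3)) if len(W) else None
r.move_straight(tip(-.008,.051),speed=.04,max_force=30); print(top())
for dd in (-.011,-.014,-.017,-.020,-.023,-.026,-.030):
    b=r.move_straight(tip(dd,.051),speed=.03,max_force=30); r.hold(.4); t=top(); print(dd,b,t,r.read_state()["contact_force"].round(1))
    if t[0] and t[1][0][1]<.16: break
r.hold(.8);print(top()); s=r.read_state();print(s["time_s"])
shot("scene","p2")
E
```

```text
(822, (array([0.177, 0.181]), np.float64(0.093)))
-0.011 False (901, (array([0.177, 0.18 ]), np.float64(0.09))) [1.  4.1 2.9]
-0.014 False (3773, (array([0.089, 0.092]), np.float64(-0.064))) [-0.2  0.5  0.5]
(3771, (array([0.089, 0.092]), np.float64(-0.065)))
11.2333
```

View pics/p2.png

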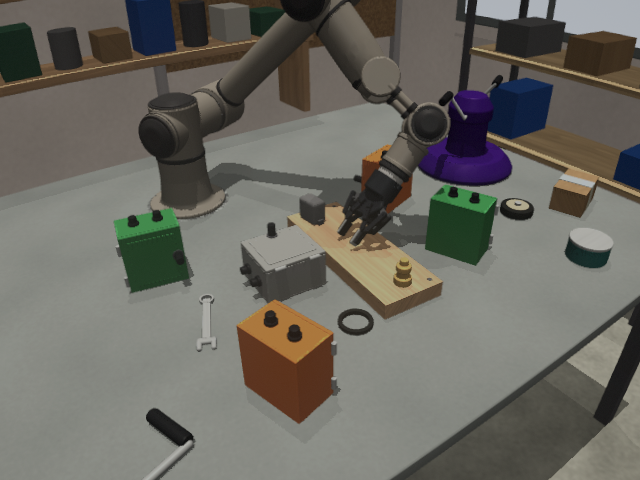

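The box lies flat on its back beside the board at (285,262), shut, with the knob up at (271,230). I'll retract and locate the knob.

```bash
python3 - <<'E'
from h import *
r.move_straight(tip(.04,.08),speed=.15)
r.move_straight(tip(.04,.33),speed=.25)
C,im,d=shot("top","t3"); P=cloud(C,d); reg=(P[:,:,0]>.38)&(P[:,:,0]<.62)&(P[:,:,1]>-.12)&(P[:,:,1]<.14)
def pr(m,zz,n):
    v,u=np.nonzero(m); W=onz(C,np.c_[u,v],zz)[:,:2]*1000; print(n,len(u),cv2.minAreaRect(W.astype(np.float32)),W.mean(0),(u.mean(),v.mean()),P[m][:,2].mean())
pr(reg&(P[:,:,2]>.08)&(P[:,:,2]<.097),.088,"cover")
pr(reg&(P[:,:,2]>.112)&(P[:,:,2]<.125),.118,"knob")
C2,im2,d2=shot("scene"); P2=cloud(C2,d2); m=(P2[:,:,0]>.38)&(P2[:,:,0]<.62)&(P2[:,:,1]>-.12)&(P2[:,:,1]<.14)&(P2[:,:,2]>.1)
W=P2[m]; print(len(W),W.mean(0),W.max(0),W.min(0)); t=W[W[:,2]>.114]; print("knobtop",t.mean(0)); print(r.read_state()["time_s"])
w=np.load("top0.npz")["im"]
v,u=np.nonzero(cv2.inRange(im[225:305,400:450],(150,150,150),(255,255,255))); print("wrench",onz(C,np.c_[u+400,v+225],.0)[:,1].max())
E
```

```text
cover 3573 ((490.310791015625, 24.846561431884766), (139.94903564453125, 137.35928344726562), 85.97993469238281) [488.51280155  25.45215598] (np.float64(340.352644836272), np.float64(272.357122865939)) 0.0887628658972836
knob 52 ((436.5443115234375, 29.589454650878906), (15.1765718460083, 15.220429420471191), 1.6585843563079834) [436.85216384  28.85862692] (np.float64(338.84615384615387), np.float64(294.36538461538464)) 0.11786506564254358
87 [0.44234427 0.02717345 0.11230504] [0.44825601 0.03533129 0.12148067] [0.42907424 0.01957228 0.10004095]
knobtop [0.44067908 0.02801566 0.11822288]
13.0917
wrench -0.13651753884640855
```

View pics/t3.png

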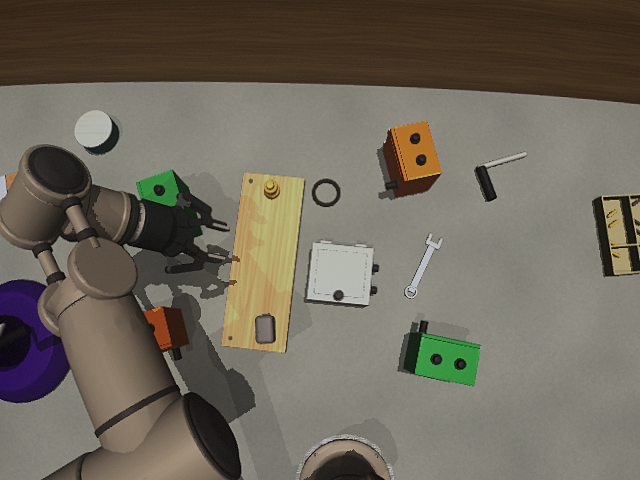

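The top view shows the box shut and flat at (340,272), the knob at (338,295), and everything else where it was. Next I grip the knob and swing it along an arc about the hinge.

```bash
cat >> h.py <<'E'
u=np.array([.9975,-.070,0]); w=np.array([-.070,-.9975,0]); K0=np.array([.4375,.029,0]); HG=K0+.118*u+np.array([0,0,.084])
def arc(th,h=.027):
    c,s=np.cos(th),np.sin(th)
    return HG+u*(-.118*c+h*s)+np.array([0,0,.118*s+h*c+.006])
E
python3 - <<'E'
from h import *
zd=np.array([0,0,-1.]); j=r.read_state()["joint_positions"]
c=[]
for s in(1,-1):
    q=q_of(zd,s*w); k=r.solve_ik(arc(0)+[0,0,.15],q)
    if k is not None: c.append((abs(k[5]),s,k))
print(c); s=min(c,key=lambda t:t[0])[1]; QD=q_of(zd,s*w); print([r.solve_ik(arc(t),QD) is not None for t in(0,.8,1.57)])
np.save("QD.npy",QD)
r.reach(arc(0)+[0,0,.15],QD); command_gripper(.05)
r.move_straight(arc(0)+[0,0,.03],speed=.15)
b=r.move_straight(arc(0),speed=.05,max_force=8)
command_gripper(0.0,25)
st=r.read_state(); print(b,st["time_s"],st["eef_pos"],arc(0),st["grip_width"],st["grip_force"],st["contact_force"])
shot("wrist","w1")
if .014<st["grip_width"]<.021:
    for t in np.radians(np.arange(7.5,31,7.5)):
        b=r.move_straight(arc(t),speed=.08,max_force=25); 
        st=r.read_state(); print(round(t,2),b,st["contact_force"].round(1),st["grip_width"])
        if b: break
    print(st["time_s"]); shot("scene","p4")
E
python3 -c "
import cv2,numpy as np
cv2.imwrite('pics/m.png',np.hstack([cv2.resize(cv2.imread('pics/w1.png'),(400,300)),cv2.resize(cv2.imread('pics/p4.png')[140:340,180:447],(400,300))]))"
```

```text
[(np.float64(1.5319056016057413), 1, array([-1.08951308e-01,  1.73194432e-01,  1.72478211e+00, -4.44089210e-16,
        1.24361612e+00,  1.53190560e+00])), (np.float64(1.6096870519840516), -1, array([-1.08951308e-01,  1.73194432e-01,  1.72478211e+00, -4.44089210e-16,
        1.24361612e+00, -1.60968705e+00]))]
[True, True, True]
False 16.375 [0.43764548 0.02904894 0.11731231] [0.4375 0.029  0.117 ] 0.01686700540544495 25.041835606098175 [-1.27756921 -0.22659626  2.94004788]
0.13 False [-1.   0.8 -1.1] 0.016988368534289103
0.26 False [ 0.   0.7 -0.7] 0.017015831384178528
0.39 False [-1.2  0.4 -0.4] 0.016919523843182138
0.52 False [-0.1  0.8 -0.6] 0.01722899392435396
17.825
```

View pics/m.png

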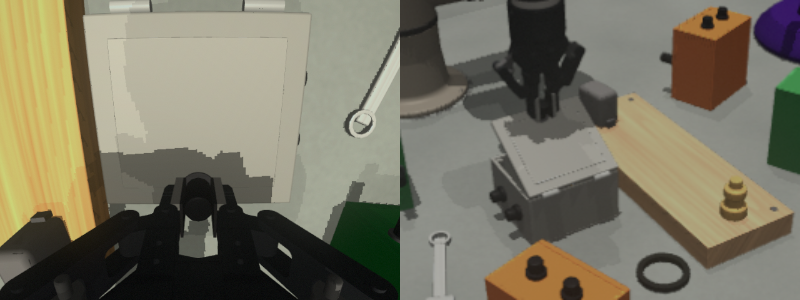

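The knob is held between the pads and the cover is about 30° open (right half, (560,140)). I'll continue to 90°.

```bash
cat >> h.py <<'E'
def angle():
    C,im,d=shot("scene"); P=cloud(C,d).reshape(-1,3); D=P-HG; a,b,z=D@u,D@w,D[:,2]
    # cover inner/outer face points: clear of the box and knob
    m=(z>.025)&(z<.125)&(abs(b)<.068)&(abs(a)<.06)&((abs(b)>.035)|(z<.09)); 
    for _ in range(4):
        f=np.polyfit(z[m],a[m],1); res=abs(a-np.polyval(f,z)); m=m&(res<.006)
    return m.sum(), 90+np.degrees(np.arctan(f[0])), f
E
python3 - <<'E'
from h import *
for t in np.radians(np.arange(37.5,91,7.5)):
    b=r.move_straight(arc(t),speed=.08,max_force=25)
    st=r.read_state(); print(round(t,2),b,st["contact_force"].round(1),st["grip_width"].round(4))
    if b: break
r.hold(.3); print(st["time_s"],angle()); shot("scene","p5")
E
python3 -c "
import cv2
cv2.imwrite('pics/m2.png',cv2.resize(cv2.imread('pics/p5.png')[140:340,180:447],(800,600)))"
```

```text
Traceback (most recent call last):
AttributeError: 'float' object has no attribute 'round'
[ WARN:0@0.020] global loadsave.cpp:275 findDecoder imread_('pics/p5.png'): can't open/read file: check file path/integrity
Traceback (most recent call last):
TypeError: 'NoneType' object is not subscriptable
```

```bash
python3 - <<'E'
from h import *
for t in np.radians(np.arange(45,91,7.5)):
    b=r.move_straight(arc(t),speed=.08,max_force=25)
    st=r.read_state(); print(round(t,2),b,st["contact_force"].round(1),st["grip_width"])
    if b: break
r.hold(.3); print(st["time_s"],angle()); shot("scene","p5")
E
python3 -c "
import cv2
cv2.imwrite('pics/m2.png',cv2.resize(cv2.imread('pics/p5.png')[140:340,180:447],(800,600)))"
```

```text
0.79 False [-1.5  0.6  0.5] 0.016730490174975795
0.92 False [-1.6  1.2  1. ] 0.016584044873257053
1.05 False [-1.4  0.2  0.9] 0.016428130641508665
1.18 False [-1.4 -0.3  3.7] 0.016921654002929762
1.31 False [-0.5 -0.5  5. ] 0.01645592059245339
1.44 False [-0.3 -1.6  5. ] 0.016829306823810213
1.57 False [ 0.8 -1.3  6.1] 0.016828351764606727
20.675 (np.int64(2122), np.float64(85.75321350078147), array([-0.07425644,  0.00749868]))
```

View pics/m2.png

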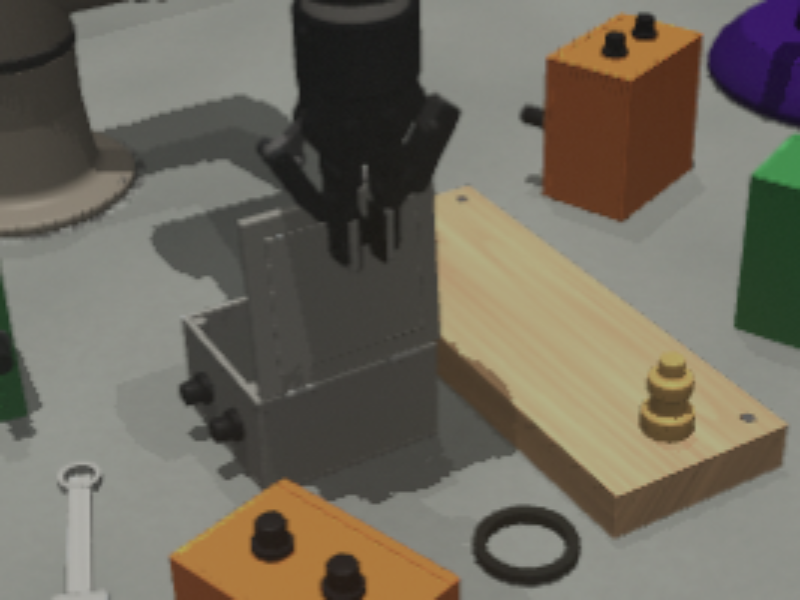

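The cover is nearly upright, about 86° as measured. I'll carry it about 4° further, release, and measure it with the view clear.

```bash
python3 - <<'E'
from h import *
r.move_straight(arc(np.radians(94)),speed=.04,max_force=25); r.hold(.2); print("held",angle())
p=np.array(r.read_state()["eef_pos"])
command_gripper(.05); r.move_straight(p+[0,0,.05],speed=.06); r.move_straight(p+[0,0,.2],speed=.2)
print("free",angle()); print(r.read_state()["time_s"])
C,im,d=shot("top"); P=cloud(C,d); D=P-HG; m=(D[:,:,2]>.12)&(D[:,:,2]<.136)&(abs(D@u)<.05)&(abs(D@w)<.07); Q=P[m]-HG; print("top edge a,b,z",(Q@u).mean(),(Q@u).min(),(Q@u).max(),(Q@w).mean(),Q[:,2].mean(),m.sum())
# box base pose: far face below hinge from scene
C2,i2,d2=shot("scene","p6"); P2=cloud(C2,d2).reshape(-1,3)-HG; a,b,z=P2@u,P2@w,P2[:,2]
m=(abs(b)<.06)&(z<-.015)&(z>-.075)&(abs(a)<.02); f=np.polyfit(z[m],a[m],1); print("box far face",f,m.sum())
E
python3 -c "
import cv2
cv2.imwrite('pics/m3.png',cv2.resize(cv2.imread('pics/p6.png')[140:340,180:447],(800,600)))"
```

```text
held (np.int64(1982), np.float64(89.74700888951527), array([-0.00441556,  0.00723042]))
free (np.int64(2158), np.float64(89.75300493430782), array([-0.0043109 ,  0.00724024]))
24.0417
top edge a,b,z 0.006207911505332867 -0.0031084402393717382 0.035380745615785976 0.007123619585317404 0.12953455521609572 408
box far face [-0.00033519 -0.00102558] 1160
```

View pics/m3.png

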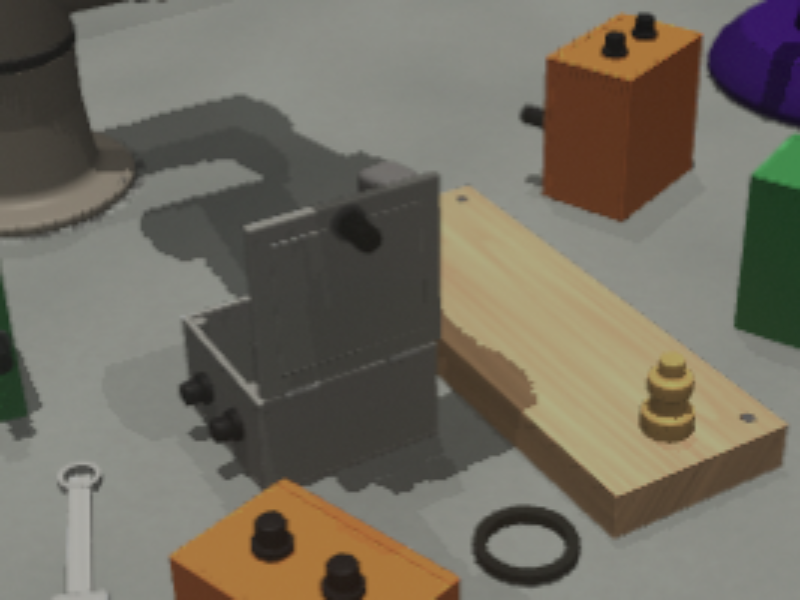

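The cover stands straight up at 89.8°, with the knob at (357,230) free of the gripper. The box is flat on the bench and the other things are in place, so I'm handing in.

```bash
python3 -c "
from workcell import r
print(r.finish_job())"
```

```text
the job is handed in; nothing more can be done
None
```

The box was pushed over the step and lies flat on its back beside the board, its cover swung open by the knob to 89.8° and let go; nothing else was disturbed, and I handed the job in at about 24 s.

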